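# Count three bearing balls out of the dispenser

### The arm

A 7-joint arm with a two-finger parallel gripper is mounted at the origin on a cart in front of the work surface, level with it; the furniture and walls round the work are solid. World frame = base frame: x ahead of the robot, y to its left, z up, the work surface at z = 0. Lengths are in mm, angles in rad, forces in N, time in s.
With the tool pointing down it reaches from about 400 to 875 mm from the base axis. Payload 19.3 kg.
Tool frame: the origin (TCP) lies between the finger pads; the fingertips stand 19 mm ahead of it and the grasp point (between the pads) is the TCP; z points along the fingers, y is the direction in which the jaws open and shut (so a half turn about z gives the same grasp; the last joint's range is limited). The gripper opens to 85 mm and grips with 20 to 120 N. Pads are 22 mm wide; open, the fingers measure 114 mm over their backs; the gripper's body (76 mm by 85 mm) begins 54 mm behind the grasp point. The pads swing forward as they close: fully open they stand 13 mm farther back than shut.
Start: joints at [-1.361, 0.521, -0.036, 1.599, 0.021, 1.021, -0.113], TCP at [172.621, 600.68, 250.291] pointing down, gripper open.
Joint ranges: [-2.91, 2.91], [-0.3, 2.13], [-1.5, 1.42], [0.17, 2.43], [-1.26, 4.41], [0.16, 1.93], [-2.52, 2.52]. Speed limits (rad/s): [1.89, 1.89, 2.39, 2.39, 3.01, 3.01, 3.01].

### API

Orientations are given as [roll, pitch, yaw] about the fixed x, y, z axes, in that order (R = Rz(yaw) Ry(pitch) Rx(roll)).
In Python, from cell import robot, viewer gives the robot as it stands.
- The arm moves only by the tool carry_out, never from a script. Its argument "rows" is one flat list of numbers, 4 for each row, row after row: the shift along the world's x, y, z in m, then the turn about the world's z in rad. In form: [tx, ty, tz, spin, tx, ty, tz, spin, ...]. A call has 1 to 20 rows; each row shifts and turns the commanded pose from where the row before left it; what a row does not reach is not made up. A row lasts 1/12 s, in which the tool goes at most 41.7 mm and 7.16 degrees, less where a joint would pass 70% of its speed; a pose out of reach is approached as far as the arm can. A call is refused whole if a number of a shift passes 0.0417 or a number of a turn 0.125, either way. A call with a gripper value outside its range is refused whole. "grip" is the opening, from 0 (shut) to 1 (fully open), set as the call begins (left out, the last holds). The fingers move at their own pace and stop on an object; "squeeze" is the grip in N (left out, the last holds). Time passes only in rows, so rows that do not move let the fingers close. It gives the time, the measured TCP pose, the force and the opening at its end, in the units of the state.
- robot.get_state(): the state, without advancing time (a new reading comes with each control period).
- viewer.capture(name): name is "side" or "top"; returns a dict with "image" (480x640x3 uint8, red, green, blue), "camera_matrix" (3x3 intrinsics, pixels), "D" ([k1, k2, p1, p2, k3] as OpenCV has them; the pictures are not rectified), "world_from_camera" (4x4, takes a point from camera to world coordinates). Camera axes: x right, y down, z forward; pixel columns grow to the right and rows downward; lengths in mm; the calibration is good to about 2 mm. A picture is of the moment at which its call begins. There is no depth.
- robot.hand_in(): hands the job in, once; it reports no verdict.
The state is a dict: "t": time; "joint_positions": joint angles; "qd": joint speeds; "effort": joint torques, N m; "ee_pos": TCP position; "tool_rot": TCP orientation; "ft_force": force on the tool from outside, world axes, zero at the start; "wrist_torque": the same for the moment, N m; "width": finger opening in mm.
Only numpy, scipy, OpenCV 4.12 (cv2) and the standard library are available. Lean on these libraries where they do the work, as an engineer would, in place of code of your own. Each camera call takes 0.05 s, during which the arm holds its last target.

### The job

Stand the dish under the dispenser's spout and let go of it, then turn the paddle on top clockwise by exactly three clicks, so that three bearing balls drop into the dish and the others stay in the dispenser. Then put the dish with its three balls on the square mat, its round part standing wholly on the mat. Spill no ball and leave the things around where they are.

Things in the scene. Friction and masses are not known exactly. Their poses are not given: they have to be found in the camera images.
- dispenser: Fixed ball dispenser: grey foot (x -45 to 80 mm, 110 wide) and column, clear round drum (turns with the wheel) 124 mm across under a 129 mm lid, its top 158 mm up, steel chute ending in a square spout. Origin: on the worktop under the wheel's vertical axis; own -x points along the chute, to the robot within 15 degrees. Spout: 40 mm wide, front plate at x = -133 mm, lower edge 60 and upper edge 110 mm above the worktop.
- spout (a point): Centre of the spout's open lower mouth (inside 34 x 34 mm), 112 mm from the wheel's axis along the dispenser's -x and 60 mm above the worktop. Balls fall straight down within about 6 mm of it.
- paddle (a joint): Wheel and paddle angle (rad): 0 at the start, grows turned CLOCKWISE seen from above; it turns only that way. A click every 40 degrees (0.698), marked by nine dots on the lid; the detent resists up to 0.12 N m and pulls the released paddle to the nearest click. Each click drops one ball, at about 3/4 of its way. Three clicks read 2.09; released past 2.44 it goes on to a fourth.
- paddle_grip (a point): Grip centre of the black paddle on top of the dispenser, on the wheel's vertical axis, 185 mm above the worktop. The paddle is an upright bar 70 mm long (this point's x), 14 mm thick (y), from 162 to 204 mm above the worktop, with a small pointer at the foot of one end; the axes turn with it. At the start the bar lies along the dispenser's x.
- dish: Loose round aluminium dish, 100 mm across, 36 high, floor domed, about 0.13 kg, with a straight black side handle. Origin: centre of its underside; z up. The handle runs along own -x from 47 to 129 mm from the centre, 14 mm thick (y), 14 to 36 mm above the underside; take it about 100 mm from the centre. Starts left or right of the dispenser's front, handle roughly towards the robot.
- mat: Flat dark square rubber mat, 140 x 140 x 3 mm, fixed to the worktop, on the other side of the dispenser's front from the dish's start. Origin: centre of its underside; x and y along its edges.
- lens_tube: Bystander: black tube, 43 mm across, 62 mm high, right of the dispenser. Origin: centre of its underside.
- blue_canister: Bystander: canister with screw cap, 62 mm across, 92 mm high, left of the dispenser. Origin: centre of its underside.
- ball_1: Steel ball, 24 mm, 25 g, number 1 in the order in which the dispenser gives them out. Origin: its centre. It starts in the wheel, 137 mm above the worktop.
- ball_2: Steel ball, 24 mm, 25 g, number 2 in the order in which the dispenser gives them out. Origin: its centre. It starts in the wheel, 137 mm above the worktop.
- ball_3: Steel ball, 24 mm, 25 g, number 3 in the order in which the dispenser gives them out. Origin: its centre. It starts in the wheel, 137 mm above the worktop.
- ball_4: Steel ball, 24 mm, 25 g, number 4 in the order in which the dispenser gives them out. Origin: its centre. It starts in the wheel, 137 mm above the worktop.
- ball_5: Steel ball, 24 mm, 25 g, number 5 in the order in which the dispenser gives them out. Origin: its centre. It starts in the wheel, 137 mm above the worktop.
- ball_6: Steel ball, 24 mm, 25 g, number 6 in the order in which the dispenser gives them out. Origin: its centre. It starts in the wheel, 137 mm above the worktop.

How it is judged (in metres and radians):
On the way, in this order (a step that is already met when the one before it is completed fails the run):
1. the empty dish stands under the spout, let go, before the paddle is turned (horizontal distance between dish and spout below 0.03 m and height (world z) of dish below 0.006 m and contact force between the fingers and dish below 0.3 N and linear speed of dish below 0.03 m/s and value of joint paddle below 0.2 rad), for 0.2 s.
2. the paddle rests at the third click and the first three balls lie in the dish, still under the spout (value of joint paddle between 1.9244 and 2.2644 rad and horizontal distance between each of ball_1, ball_2, ball_3 and dish below 0.044 m and z of ball_1 in the frame of dish between 0 and 0.034 m and z of ball_2 in the frame of dish between 0 and 0.034 m and z of ball_3 in the frame of dish between 0 and 0.034 m and height (world z) of each of ball_4, ball_5, ball_6 above 0.125 m and horizontal distance between each of ball_4, ball_5, ball_6 and dispenser below 0.06 m and horizontal distance between dish and spout below 0.04 m and height (world z) of dish below 0.006 m), for 0.2 s.
At the end, for the whole second after the job is handed in: The dish stands upright and at rest on the mat, its centre within 24 mm of the mat's centre along each of the mat's edges; balls 1 to 3 lie in it, balls 4 to 6 are still in the dispenser's wheel, and the paddle rests at the third click (2.09 rad, within 0.17) (value of joint paddle between 1.9244 and 2.2644 rad and horizontal distance between each of ball_1, ball_2, ball_3 and dish below 0.044 m and z of ball_1 in the frame of dish between 0 and 0.034 m and z of ball_2 in the frame of dish between 0 and 0.034 m and z of ball_3 in the frame of dish between 0 and 0.034 m and height (world z) of each of ball_4, ball_5, ball_6 above 0.125 m and horizontal distance between each of ball_4, ball_5, ball_6 and dispenser below 0.06 m and x of dish in the frame of mat between -0.024 and 0.024 m and y of dish in the frame of mat between -0.024 and 0.024 m and height (world z) of dish between 0.001 and 0.007 m and angle between dish's own z axis and vertical below 0.08 rad and linear speed of dish below 0.03 m/s); the robot touches nothing.
It fails at once if a fourth ball leaves the dispenser's wheel (height (world z) of any of ball_4, ball_5, ball_6 below 0.12 m).
It fails at once if a ball is spilled beside the dish ((height (world z) of ball_1 below 0.05 m and horizontal distance between ball_1 and dish above 0.056 m) or (height (world z) of ball_2 below 0.05 m and horizontal distance between ball_2 and dish above 0.056 m) or (height (world z) of ball_3 below 0.05 m and horizontal distance between ball_3 and dish above 0.056 m) or (height (world z) of ball_4 below 0.05 m and horizontal distance between ball_4 and dish above 0.056 m) or (height (world z) of ball_5 below 0.05 m and horizontal distance between ball_5 and dish above 0.056 m) or (height (world z) of ball_6 below 0.05 m and horizontal distance between ball_6 and dish above 0.056 m)).
It fails at once if a bystander is pushed more than 30 mm or tipped over (distance of any of lens_tube, blue_canister from where it was at the start of the episode above 0.03 m or angle between any of lens_tube, blue_canister's own z axis and vertical above 0.5 rad).
It also fails if it takes over 70 s, if anything falls off the work surface, if the arm or the gripper's body presses on something with over 40 N, if the wrist force passes 120 N, or if a joint passes its speed limit or range.

## Working session

There is one attempt and no reset: what is moved stays moved. The work goes in short steps, Python scripts to look and compute and a tool call to move; the robot and the scene stay as the last step left them, time stands still between calls to the robot, and variables do not carry over. Pictures are saved under pics/ and viewed, and the job is handed in when it is done.

Besides the shell and the picture viewer there is one more tool, called after "Request:" by a JSON object that holds its "fn" and its "kwargs". carry_out: Moves the arm, as the interface text tells. Its arguments: {"type":"object","properties":{"rows":{"type":"array"},"grip":{"type":"number"},"squeeze":{"type":"number"}},"required":["rows"]}

```bash
mkdir -p pics; ls; cat > h.py <<'E'
import numpy as np, cv2
from cell import robot, viewer
def cap(n,save=None):
    d=viewer.capture(n)
    if save: cv2.imwrite('pics/'+save,d['image'][:,:,::-1])
    return d
def plane(d,px,z):
    px=np.array(px,float).reshape(-1,1,2)
    u=cv2.undistortPoints(px,np.array(d['camera_matrix'],float),np.array(d['D'],float)).reshape(-1,2)
    T=np.array(d['world_from_camera'],float)
    r=np.c_[u,np.ones(len(u))]@T[:3,:3].T
    o=T[:3,3]
    return o+r*((z-o[2])/r[:,2])[:,None]
def proj(d,P):
    T=np.linalg.inv(np.array(d['world_from_camera'],float))
    rv,_=cv2.Rodrigues(T[:3,:3])
    return cv2.projectPoints(np.array(P,float).reshape(-1,1,3),rv,T[:3,3],np.array(d['camera_matrix'],float),np.array(d['D'],float))[0].reshape(-1,2)
E
python3 - <<'E'
from h import *
for n in('top','side'):
    d=cap(n,n+'0.png'); print(n,np.array(d['camera_matrix']).round(0).tolist(),np.array(d['world_from_camera']).round(2).tolist(),d['D'])
s=robot.get_state()
for k,v in s.items(): print(k,np.round(v,3))
E
```

```text
pics
top [[442.0, 0.0, 318.0], [0.0, 442.0, 236.0], [0.0, 0.0, 1.0]] [[0.01, -0.99, 0.12, 515.56], [-1.0, -0.0, 0.02, 24.65], [-0.02, -0.12, -0.99, 989.67], [0.0, 0.0, 0.0, 1.0]] [-0.08838484  0.          0.          0.          0.        ]
side [[503.0, 0.0, 314.0], [0.0, 503.0, 235.0], [0.0, 0.0, 1.0]] [[-0.99, 0.12, -0.09, 731.45], [0.15, 0.8, -0.58, 543.01], [0.01, -0.59, -0.81, 822.17], [0.0, 0.0, 0.0, 1.0]] [-0.12359239  0.          0.          0.          0.        ]
t 0.1
joint_positions [-1.361  0.522 -0.036  1.6    0.021  1.021 -0.113]
qd [ 0.002 -0.001 -0.    -0.001 -0.    -0.     0.001]
effort [ 3.0000e-03 -9.2847e+01  1.9840e+00 -3.7054e+01  1.8000e-02  5.0000e-03
 -0.0000e+00]
ee_pos [172.565 600.422 249.793]
tool_rot [-3.141  0.     2.862]
ft_force [-0.218 -0.144 -0.748]
wrist_torque [-0.014  0.029  0.024]
width 85.41
```

View pics/top0.png

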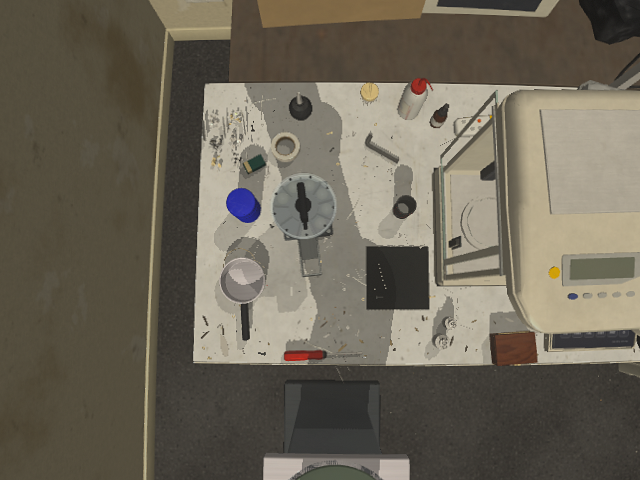

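View pics/side0.png

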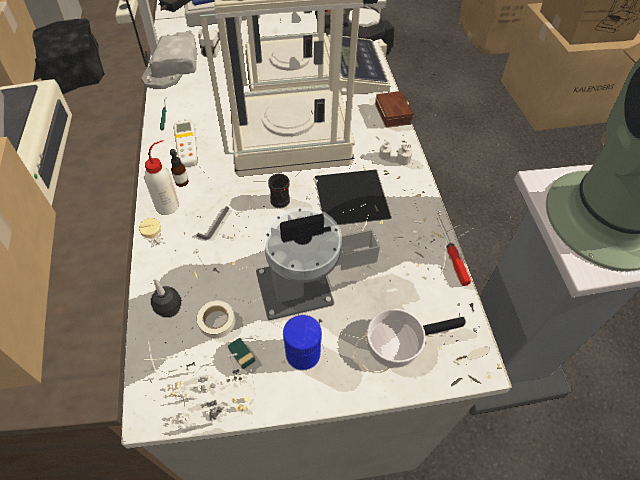

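```bash
python3 - <<'E'
from h import *
a=cv2.imread('pics/top0.png'); b=cv2.imread('pics/side0.png')
cv2.imwrite('pics/tz.png',cv2.resize(a[170:350,190:450],None,fx=3,fy=3,interpolation=cv2.INTER_CUBIC))
cv2.imwrite('pics/sz.png',cv2.resize(b[160:380,240:480],None,fx=2.7,fy=2.7,interpolation=cv2.INTER_CUBIC))
E
```

```text
(no output)
```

View pics/tz.png

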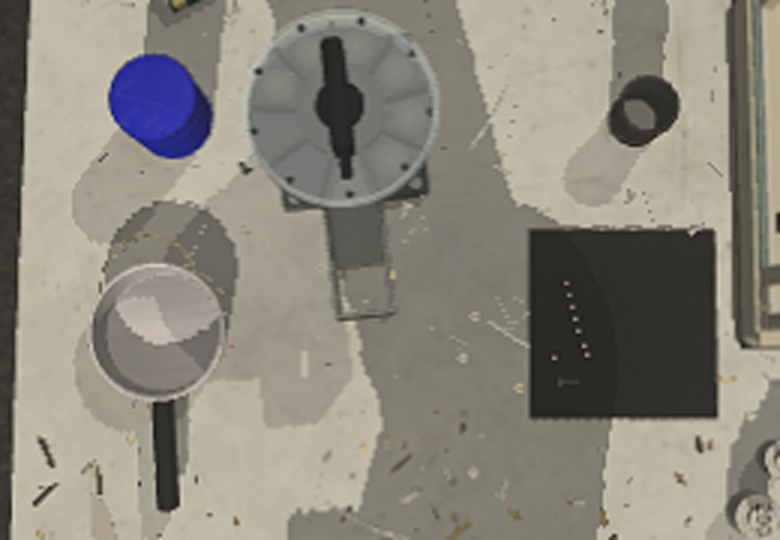

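View pics/sz.png

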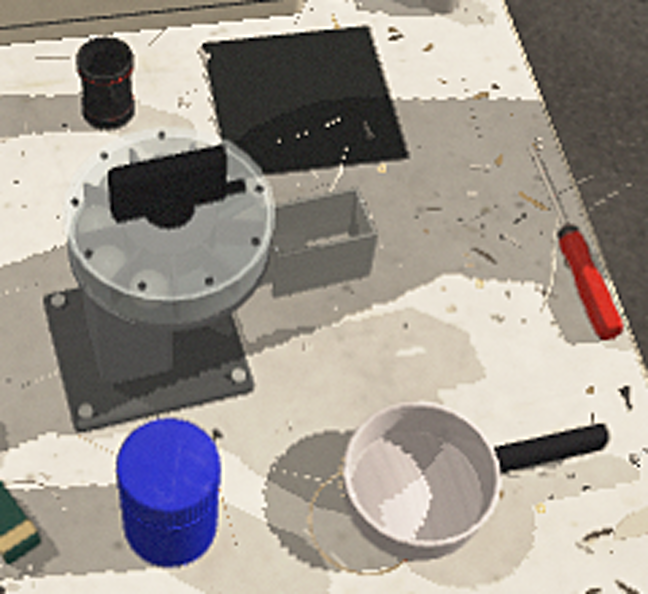

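```bash
python3 - <<'E'
from h import *
d=cap('top');s=cap('side')
T=lambda L:[[190+x/3-.33,170+y/3-.33] for x,y in L]
S=lambda L:[[240+x/2.7-.3,160+y/2.7-.3] for x,y in L]
def sh(n,dd,p,z):
    P=plane(dd,p,z); print(n,P[:,:2].round(1).tolist())
    return P
def circ(P):
    A=np.c_[2*P[:,:2],np.ones(len(P))]; x=np.linalg.lstsq(A,(P[:,:2]**2).sum(1),rcond=None)[0]
    print('  circle',x[:2].round(1),np.sqrt(x[2]+x[0]**2+x[1]**2).round(1))
sh('mat t',d,T([(529,229),(716,230),(717,416),(529,416)]),3)
sh('mat s',s,S([(204,45),(368,28),(408,156),(227,172)]),3)
circ(sh('rim t',d,T([(158,264),(91,332),(158,401),(226,332),(110,382),(206,284)]),36))
circ(sh('rim s',s,S([(422,403),(345,480),(420,557),(499,478)]),36))
sh('handle t',d,T([(163,402),(168,508)]),36)
sh('handle s',s,S([(499,448),(604,426)]),36)
circ(sh('lid t',d,T([(343,10),(247,107),(343,207),(438,107)]),158))
circ(sh('lid s',s,S([(165,126),(273,213),(168,302),(67,217)]),158))
sh('paddle',d,T([(331,38),(347,150)]),204)
sh('paddle s',s,S([(110,172),(222,146)]),204)
sh('spout',d,T([(340,319),(393,314)]),110)
sh('spouts',s,S([(376,237),(357,192)]),110)
E
```

```text
mat t [[613.0, -64.0], [612.9, -204.1], [475.1, -202.2], [474.8, -63.4]]
mat s [[612.1, -202.6], [475.0, -202.6], [474.1, -66.7], [614.3, -71.2]]
rim t [[583.0, 207.1], [533.4, 254.7], [484.6, 204.7], [534.3, 156.6], [497.7, 239.9], [568.7, 171.8]]
  circle [533.6 205.9] 49.1
rim s [[523.3, 158.1], [584.2, 203.7], [549.3, 260.8], [487.5, 217.4]]
  circle [535.7 209.5] 51.0
handle t [[483.9, 201.1], [409.0, 195.9]]
handle s [[481.9, 197.2], [409.4, 192.8]]
lid t [[738.8, 68.5], [675.1, 129.2], [611.1, 67.1], [675.5, 7.3]]
  circle [675.   68.3] 62.4
lid s [[669.4, 3.4], [614.0, 79.5], [684.9, 132.8], [736.9, 64.8]]
  circle [675.   68.3] 63.6
paddle [[709.0, 73.2], [640.3, 62.8]]
paddle s [[709.3, 69.9], [642.9, 60.3]]
spout [[542.0, 70.8], [545.6, 35.8]]
spouts [[543.7, 74.0], [548.1, 37.3]]
```

Request:
{"fn": "carry_out", "kwargs": {"rows": [0.0175,-0.0268,-0.007,0.024,0.0175,-0.0268,-0.007,0.024,0.0175,-0.0268,-0.007,0.024,0.0175,-0.0268,-0.007,0.024,0.0175,-0.0268,-0.007,0.024,0.0175,-0.0268,-0.007,0.024,0.0175,-0.0268,-0.007,0.024,0.0175,-0.0268,-0.007,0.024,0.0175,-0.0268,-0.007,0.024,0.0175,-0.0268,-0.007,0.024,0.0175,-0.0268,-0.007,0.024,0.0175,-0.0268,-0.007,0.024,0.0175,-0.0268,-0.007,0.024,0.0175,-0.0268,-0.007,0.024,0.0175,-0.0268,-0.007,0.024,0,0,0,0,0,0,0,0], "grip": 1}}

```text
t: 1.62
ee_pos: [435.7, 197.0, 144.9]
tool_rot: [-3.141, -0.001, -3.065]
ft_force: [0.1, 1.7, 0.0]
width: 85.6
```

```bash
python3 - <<'E'
from h import *
s=robot.get_state()
print(s['t'],s['ee_pos'],s['tool_rot'],s['joint_positions'],s['ft_force'])
E
```

```text
1.6167 [435.67934207 197.04685424 144.91599984] [-3.14094827e+00 -6.67757403e-04 -3.06499414e+00] [-0.49966774  0.45158548 -0.06333705  2.07009401  0.04786624  0.62213363
  1.05179223] [0.05193664 1.72178673 0.01599668]
```

Request:
{"fn": "carry_out", "kwargs": {"rows": [0,0.0003,-0.025,0,0,0.0003,-0.025,0,0,0.0003,-0.025,0,0,0,-0.02,0,0,0,-0.013,0,0,0,-0.012,0,0,0,0,0,0,0,0,0]}}

```text
t: 2.28
ee_pos: [434.5, 200.3, 25.3]
tool_rot: [-3.141, -0.001, -3.06]
ft_force: [-0.6, 0.5, -0.1]
width: 85.3
```

Request:
{"fn": "carry_out", "kwargs": {"rows": [0,0,0,0,0,0,0,0,0,0,0,0,0,0,0,0,0,0,0,0,0,0,0,0,0,0,0,0,0,0,0,0,0,0,0,0,0,0,0,0], "grip": 0, "squeeze": 50}}

```text
t: 3.12
ee_pos: [435.2, 199.6, 25.4]
tool_rot: [3.142, 0.0, -3.062]
ft_force: [-1.1, -0.6, 5.1]
width: 13.0
```

```bash
python3 - <<'E'
from h import *
a=cap('top')['image'][:,:,::-1];b=cap('side')['image'][:,:,::-1]
cv2.imwrite('pics/g.png',np.hstack([cv2.resize(a[200:380,190:390],(400,360)),cv2.resize(b[200:400,270:490],(400,360))]))
E
```

```text
(no output)
```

View pics/g.png

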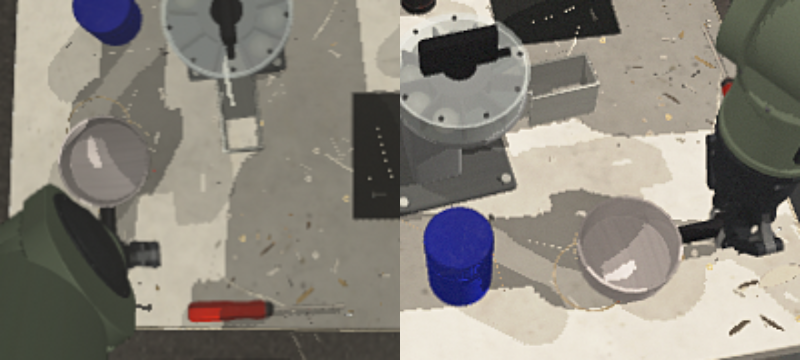

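Request:
{"fn": "carry_out", "kwargs": {"rows": [0,0,0.005,0,0,0,0.005,0,0,0,0,0,0.002,-0.01,0,0,0.002,-0.015,0,0,0.002,-0.017,0,0,0.002,-0.017,0,0,0.002,-0.017,0,0,0.002,-0.017,0,0,0.002,-0.017,0,0,0.003,-0.017,0,0,0.003,-0.015,0,0,0.004,-0.0105,0,0,0.004,0,0,0,0.001,0,0,0,0,0,0,0,0,0,0,0], "squeeze": 70}}

```text
t: 4.63
ee_pos: [464.0, 47.7, 35.2]
tool_rot: [3.141, -0.0, -3.061]
ft_force: [0.0, 0.1, -2.4]
width: 13.3
```

```bash
python3 - <<'E'
from h import *
a=cap('top','t2.png')['image'][:,:,::-1];b=cap('side','s2.png')['image'][:,:,::-1]
cv2.imwrite('pics/g2.png',np.hstack([cv2.resize(a[180:360,230:430],(400,360)),cv2.resize(b[180:360,290:490],(400,360))]))
E
```

```text
(no output)
```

View pics/g2.png

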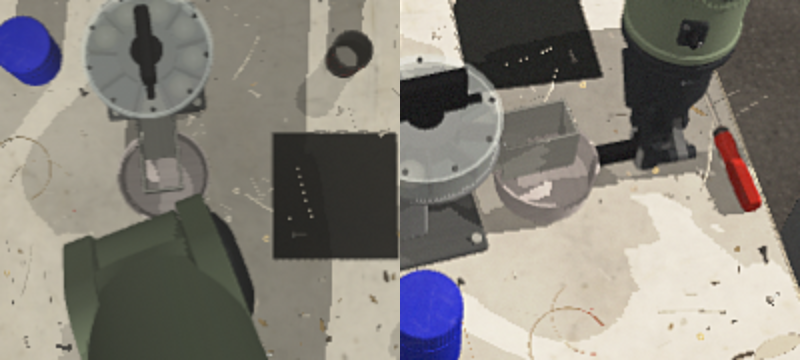

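Request:
{"fn": "carry_out", "kwargs": {"rows": [0,0,-0.004,0,0,0,-0.004,0,0,0,-0.002,0,0,0,0,0,0,0,0,0]}}

```text
t: 5.15
ee_pos: [463.8, 47.2, 25.0]
tool_rot: [-3.141, -0.001, -3.061]
ft_force: [-2.0, 0.4, 4.0]
width: 12.8
```

Request:
{"fn": "carry_out", "kwargs": {"rows": [0,0,0,0,0,0,0,0,0,0,0,0,0,0,0,0,0,0,0,0,0,0,0,0], "grip": 0.5}}

```text
t: 5.65
ee_pos: [464.1, 47.1, 25.3]
tool_rot: [-3.142, 0.0, -3.061]
ft_force: [-0.2, -0.5, -0.6]
width: 42.5
```

```bash
python3 - <<'E'
from h import *
d=cap('top');s=cap('side')
a=d['image'][:,:,::-1];b=s['image'][:,:,::-1]
cv2.imwrite('pics/g3.png',np.hstack([cv2.resize(a[230:300,270:350],(400,350),interpolation=cv2.INTER_CUBIC),cv2.resize(b[220:300,320:420],(400,350),interpolation=cv2.INTER_CUBIC)]))
E
```

```text
(no output)
```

View pics/g3.png

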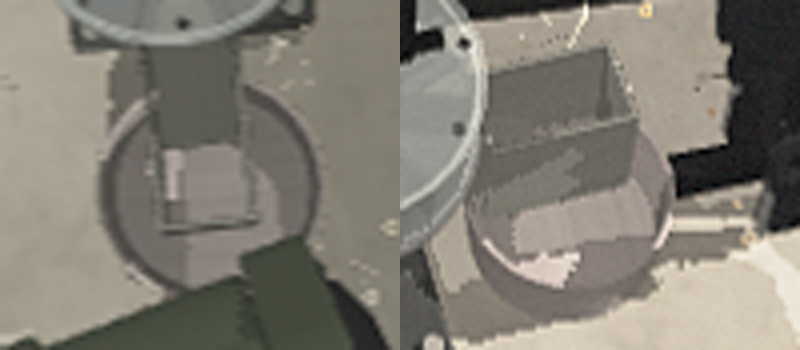

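Request:
{"fn": "carry_out", "kwargs": {"rows": [0,0,0.02,0,0,0,0.04,0,0,0,0.04,0,0,0,0.04,0,0,0,0.04,0,0,0,0.035,0,0.022,0.002,0,0.005,0.022,0.002,0,0.005,0.022,0.002,0,0.005,0.022,0.002,0,0.005,0.022,0.002,0,0.005,0.022,0.002,0,0.005,0.022,0.002,0,0.005,0.022,0.002,0,0.005,0.022,0.003,0,0.005,0.013,0.002,0,0.005,0,0,0,0,0,0,0,0], "grip": 0.7}}

```text
t: 7.25
ee_pos: [675.0, 68.1, 239.6]
tool_rot: [3.142, -0.001, -3.011]
ft_force: [-0.8, 0.4, -0.2]
width: 60.2
```

```bash
python3 - <<'E'
from h import *
d=cap('top');s=cap('side')
a=d['image'][:,:,::-1];b=s['image'][:,:,::-1]
cv2.imwrite('pics/g4.png',np.hstack([cv2.resize(a[160:310,240:390],(400,400),interpolation=cv2.INTER_CUBIC),cv2.resize(b[160:310,250:400],(400,400),interpolation=cv2.INTER_CUBIC)]))
print(robot.get_state()['joint_positions'])
E
```

```text
[-0.10826728  0.61979482 -0.12853454  1.45095143  0.08466264  1.07691691
  1.44754329]
```

View pics/g4.png

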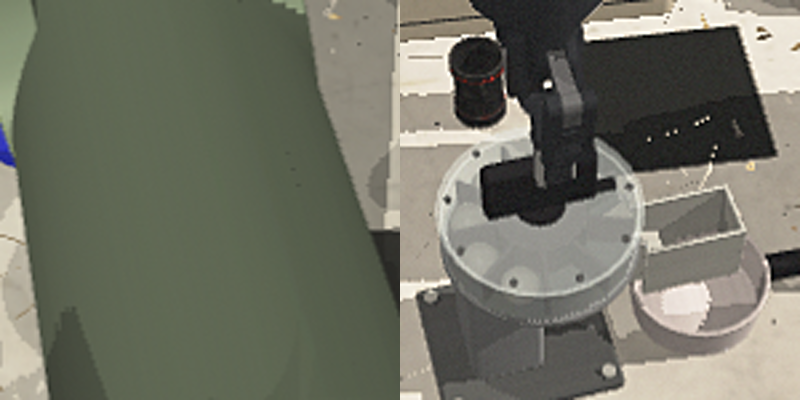

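```bash
python3 - <<'E'
from h import *
s=cap('side')
c=[[250+x*.375-.3,160+y*.375-.3] for x,y in [(234,285),(370,270),(300,338),(255,322),(352,312)]]
P=plane(s,c,36);A=np.c_[2*P[:,:2],np.ones(len(P))]; x=np.linalg.lstsq(A,(P[:,:2]**2).sum(1),rcond=None)[0]
print(P.round(0),x[:2],np.sqrt(x[2]+x[0]**2+x[1]**2))
E
```

```text
[[610.  56.  36.]
 [513.  58.  36.]
 [573. 104.  36.]
 [601.  88.  36.]
 [534.  90.  36.]] [563.16048144  56.08125033] 48.03815429011925
```

Request:
{"fn": "carry_out", "kwargs": {"rows": [0,0,-0.02,0,0,0,-0.015,0,0,0,-0.013,0,0,0,-0.006,0,0,0,0,0,0,0,0,0]}}

```text
t: 7.9
ee_pos: [675.2, 68.1, 186.7]
tool_rot: [-3.142, 0.0, -3.011]
ft_force: [0.3, -0.3, -0.0]
width: 60.0
```

Request:
{"fn": "carry_out", "kwargs": {"rows": [0,0,0,0,0,0,0,0,0,0,0,0,0,0,0,0,0,0,0,0,0,0,0,0,0,0,0,0], "grip": 0, "squeeze": 50}}

```text
t: 8.48
ee_pos: [675.1, 69.2, 187.0]
tool_rot: [3.141, 0.001, -3.011]
ft_force: [-3.0, 5.7, 5.2]
width: 13.5
```

Request:
{"fn": "carry_out", "kwargs": {"rows": [0,0.0005,0,-0.06,0,0,0,-0.06,0,0,0,-0.06,0,0,0,-0.06,0,0,0,-0.06,0,0,0,-0.06,0,0,0,-0.06,0,0,0,-0.06,0,0,0,-0.06,0,0,0,-0.06,0,0,0,-0.06,0,0,0,-0.038,0,0,0,0,0,0,0,0,0,0,0,0,0,0,0,0]}}

```text
t: 9.82
ee_pos: [675.1, 69.3, 187.0]
tool_rot: [3.141, -0.0, 2.574]
ft_force: [-3.2, 3.6, 6.0]
width: 13.5
```

```bash
cat > look.py <<'E'
from h import *
import sys
s=cap('side');b=s['image'][:,:,::-1]
cv2.imwrite('pics/'+sys.argv[1],cv2.resize(b[160:310,250:450],(800,600),interpolation=cv2.INTER_CUBIC))
t=robot.get_state();print(t['wrist_torque'],t['joint_positions'].round(2) if hasattr(t['joint_positions'],'round') else t['joint_positions'])
E
python3 look.py g5.png
```

```text
[0.34329874 0.70521518 0.0234243 ] [-0.22  0.67  0.05  1.51 -0.04  0.96  0.84]
```

View pics/g5.png

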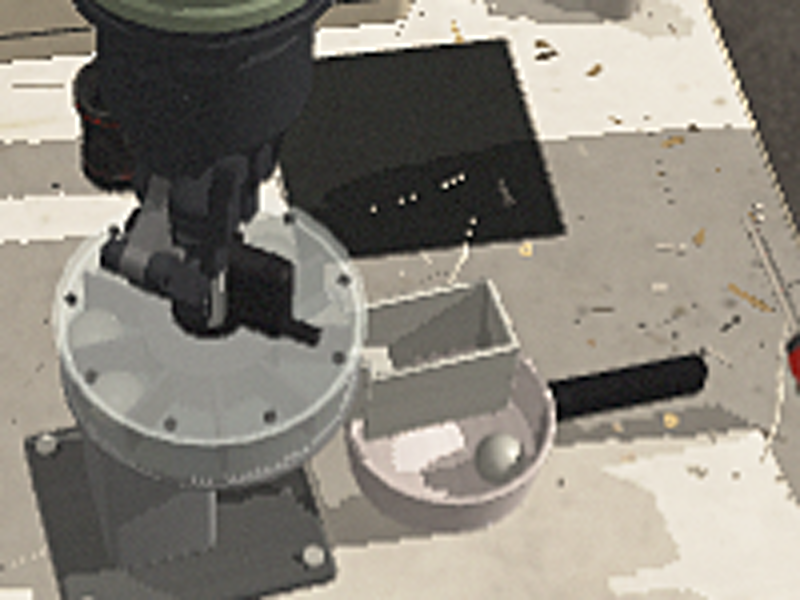

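One ball lies in the dish at about (500,455) in the crop, and the pointer has moved one dot. I'll turn the second click now.

Request:
{"fn": "carry_out", "kwargs": {"rows": [0,0,0,-0.06,0,0,0,-0.06,0,0,0,-0.06,0,0,0,-0.06,0,0,0,-0.06,0,0,0,-0.06,0,0,0,-0.06,0,0,0,-0.06,0,0,0,-0.06,0,0,0,-0.06,0,0,0,-0.06,0,0,0,-0.038,0,0,0,0,0,0,0,0,0,0,0,0,0,0,0,0]}}

```text
t: 11.2
ee_pos: [675.2, 69.5, 187.0]
tool_rot: [3.141, -0.001, 1.876]
ft_force: [-2.5, 3.9, 5.5]
width: 13.5
```

```bash
python3 look.py g6.png
```

```text
[0.5020529  0.65766779 0.05735727] [-0.33  0.69  0.23  1.51 -0.18  0.96  0.26]
```

View pics/g6.png

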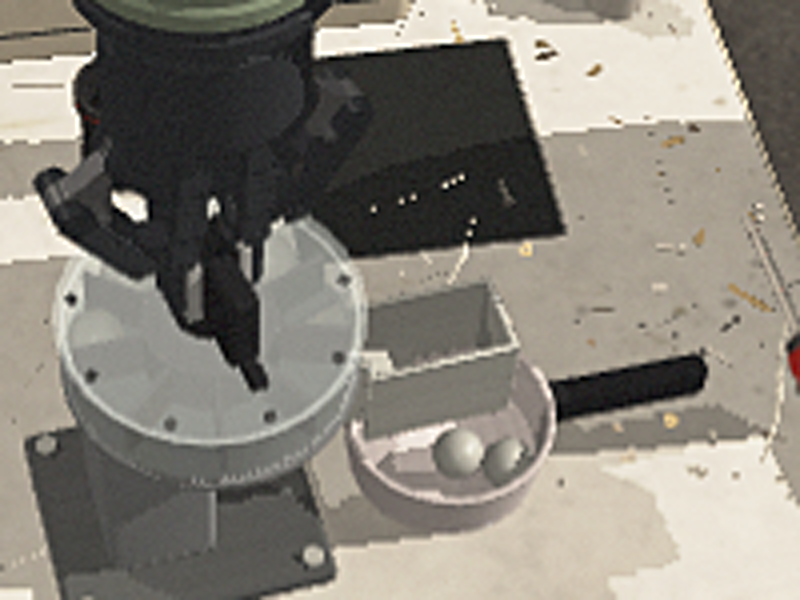

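Two balls lie in the dish, at about (460,452) and (505,460), and the pointer stands at the second dot. I'll turn the third click.

Request:
{"fn": "carry_out", "kwargs": {"rows": [0,0,0,-0.06,0,0,0,-0.06,0,0,0,-0.06,0,0,0,-0.06,0,0,0,-0.06,0,0,0,-0.06,0,0,0,-0.06,0,0,0,-0.06,0,0,0,-0.06,0,0,0,-0.06,0,0,0,-0.06,0,0,0,-0.038,0,0,0,0,0,0,0,0,0,0,0,0,0,0,0,0]}}

```text
t: 12.58
ee_pos: [675.4, 69.5, 187.0]
tool_rot: [3.141, -0.001, 1.178]
ft_force: [-0.9, 3.2, 5.5]
width: 13.5
```

```bash
python3 look.py g7.png
```

```text
[ 0.60988189  0.37667993 -0.02598006] [-0.44  0.71  0.41  1.52 -0.32  0.98 -0.33]
```

View pics/g7.png

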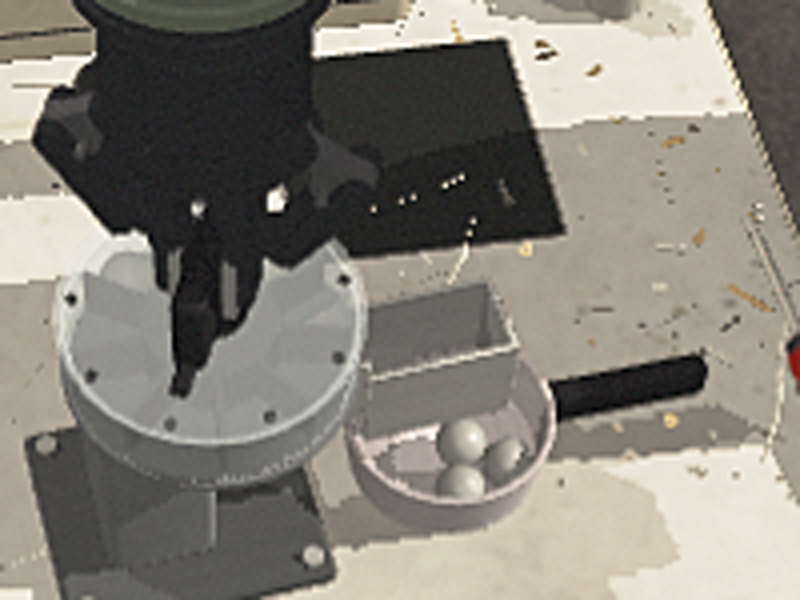

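Three balls lie in the dish, at (463,440), (505,458) and (460,482), and the pointer stands at the third dot. I'll let go of the paddle and rise.

Request:
{"fn": "carry_out", "kwargs": {"rows": [0,0,0,0,0,0,0,0,0,0,0,0,0,0,0,0,0,0,0,0,0,0,0,0,0,0,0.015,0,0,0,0.02,0,0,0,0.025,0,0,0,0,0], "grip": 0.6}}

```text
t: 13.47
ee_pos: [676.7, 68.3, 250.8]
tool_rot: [3.137, -0.003, 1.177]
ft_force: [1.4, -0.7, 0.4]
width: 51.3
```

Request:
{"fn": "carry_out", "kwargs": {"rows": [-0.012,-0.001,0,0.114,-0.012,-0.001,0,0.114,-0.012,-0.001,0,0.114,-0.012,-0.001,0,0.114,-0.012,-0.001,0,0.114,-0.012,-0.001,0,0.114,-0.012,-0.001,0,0.114,-0.012,-0.001,0,0.114,-0.012,-0.001,0,0.114,-0.012,-0.001,0,0.114,-0.012,-0.001,0,0.114,-0.012,-0.001,0,0.114,-0.012,-0.001,0,0.114,-0.012,-0.002,0,0.114,-0.012,-0.002,0,0.114,-0.012,-0.002,0,0.114,-0.012,-0.002,0,0.114,-0.007,-0.001,0,0.106,0,0,0,0,0,0,0,0]}}

```text
t: 15.13
ee_pos: [464.4, 46.4, 246.6]
tool_rot: [3.141, 0.001, -3.065]
ft_force: [0.7, -0.4, -0.4]
width: 51.2
```

```bash
python3 look.py g8.png
```

```text
[ 0.01349002 -0.05997749  0.05025062] [-0.19  0.28 -0.04  2.    0.01  0.86  1.4 ]
```

View pics/g8.png

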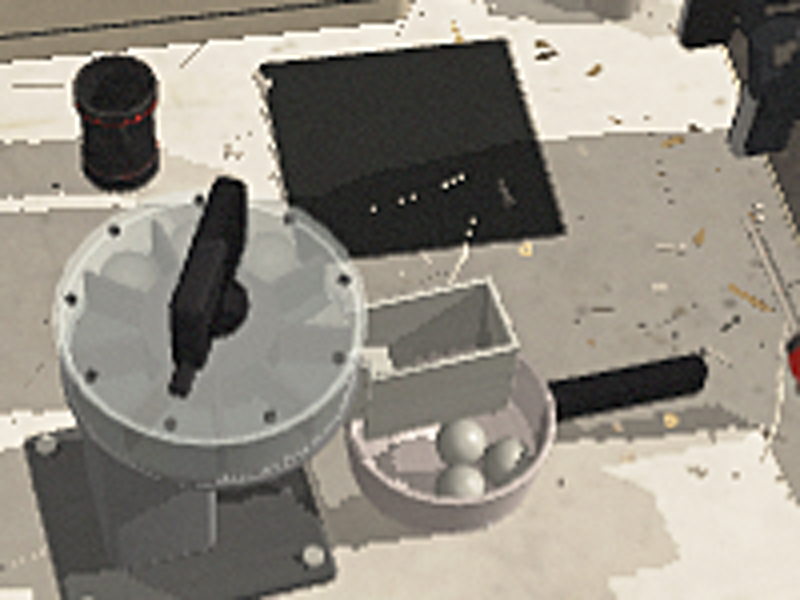

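Request:
{"fn": "carry_out", "kwargs": {"rows": [0,0,-0.035,0,0,0,-0.035,0,0,0,-0.035,0,0,0,-0.035,0,0,0,-0.03,0,0,0,-0.022,0,0,0,-0.017,0,0,0,-0.0125,0,0,0,0,0,0,0,0,0]}}

```text
t: 16.02
ee_pos: [464.2, 46.6, 24.4]
tool_rot: [-3.141, -0.001, -3.063]
ft_force: [-0.0, 0.2, -0.3]
width: 50.9
```

Request:
{"fn": "carry_out", "kwargs": {"rows": [0,0,0,0,0,0,0,0,0,0,0,0,0,0,0,0,0,0,0,0,0,0,0,0,0,0,0,0], "grip": 0, "squeeze": 80}}

```text
t: 16.6
ee_pos: [464.6, 46.7, 25.4]
tool_rot: [3.141, 0.001, -3.062]
ft_force: [-1.3, -0.0, 8.6]
width: 12.5
```

Request:
{"fn": "carry_out", "kwargs": {"rows": [0,0,0.002,0,0,0,0.003,0,0,0,0.003,0,0,0,0.002,0,0,0,0,0,0,0,0,0]}}

```text
t: 17.1
ee_pos: [464.2, 46.6, 34.9]
tool_rot: [3.142, 0.0, -3.061]
ft_force: [-0.2, -0.9, -2.0]
width: 13.1
```

```bash
python3 look.py g9.png
```

```text
[0.02264095 0.1291421  0.05864572] [-0.2   0.65 -0.03  2.15  0.05  0.34  1.37]
```

View pics/g9.png

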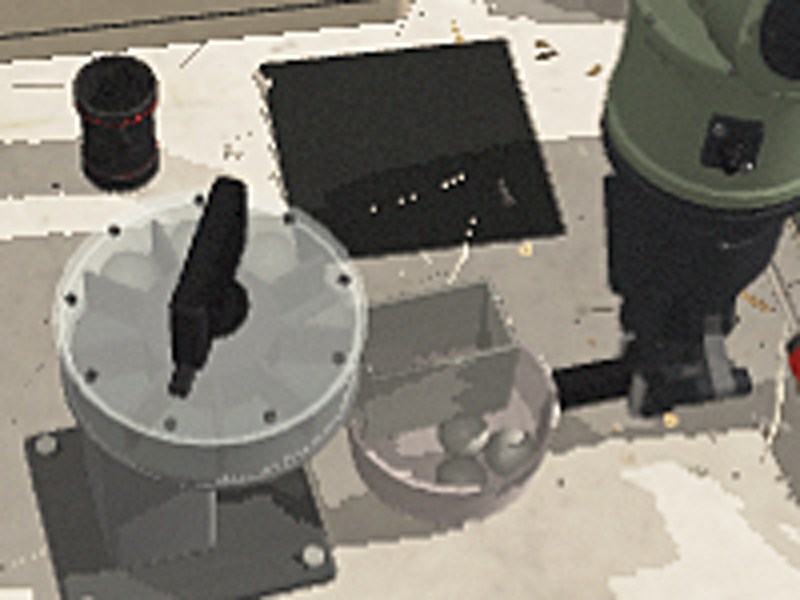

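Request:
{"fn": "carry_out", "kwargs": {"rows": [-0.001,-0.001,0.001,0,-0.001,-0.002,0.001,0,-0.001,-0.004,0.001,0,-0.001,-0.006,0,0,-0.001,-0.008,0,0,-0.001,-0.009,0,0,-0.001,-0.01,0,0,-0.001,-0.01,0,0,-0.001,-0.01,0,0,-0.001,-0.01,0,0,-0.001,-0.01,0,0,-0.001,-0.01,0,0,-0.001,-0.01,0,0,-0.001,-0.01,0,0,-0.001,-0.01,0,0,-0.001,-0.01,0,0,-0.001,-0.01,0,0,-0.001,-0.01,0,0,-0.001,-0.01,0,0,0,-0.01,0,0]}}

```text
t: 18.82
ee_pos: [444.9, -124.4, 37.8]
tool_rot: [-3.142, -0.0, -3.061]
ft_force: [-0.5, -0.4, -1.6]
width: 12.6
```

Request:
{"fn": "carry_out", "kwargs": {"rows": [0,-0.008,0,0,0,-0.006,0,0,0,-0.004,0,0,0,-0.002,0,0,0,0,0,0,0,0,0,0,0,0,0,0]}}

```text
t: 19.4
ee_pos: [445.2, -143.0, 37.8]
tool_rot: [3.141, -0.0, -3.061]
ft_force: [0.3, 0.5, -2.1]
width: 12.7
```

```bash
python3 - <<'E'
from h import *
d=cap('top');s=cap('side')
a=d['image'][:,:,::-1];b=s['image'][:,:,::-1]
cv2.imwrite('pics/g10.png',np.hstack([cv2.resize(a[220:345,340:465],(400,400),interpolation=cv2.INTER_CUBIC),cv2.resize(b[140:265,290:415],(400,400),interpolation=cv2.INTER_CUBIC)]))
E
```

```text
(no output)
```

View pics/g10.png

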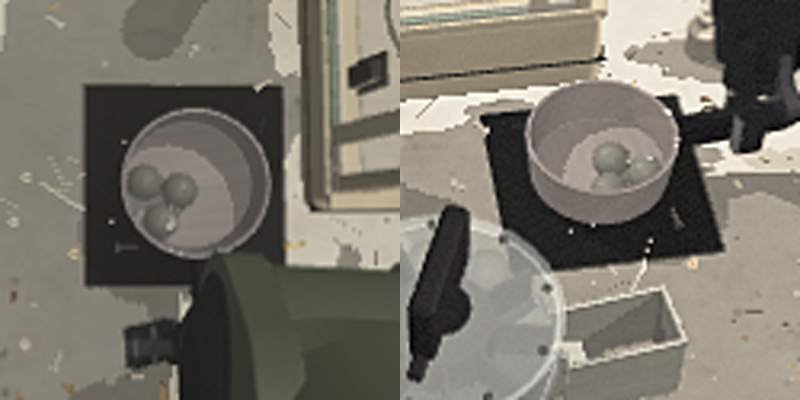

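```bash
python3 - <<'E'
from h import *
d=cap('top')
print(plane(d,[[340+196/3.2-.3,220+183.5/3.2-.3]],48.5))
s=cap('side')
print(plane(s,[[290+x/3.2-.3,140+y/3.2-.3] for x,y in [(124,135),(280,130),(200,80),(203,193)]],48.5))
E
```

```text
[[ 542.70303002 -133.78998406   48.5       ]]
[[ 594.13035636 -142.08325395   48.5       ]
 [ 493.21605792 -132.30847454   48.5       ]
 [ 536.05330211 -183.4079687    48.5       ]
 [ 553.09733483  -87.00858256   48.5       ]]
```

Request:
{"fn": "carry_out", "kwargs": {"rows": [0,0,-0.003,0,0,0,-0.003,0,0,0,-0.002,0,0,0,-0.001,0,0,0,-0.0005,0,0,0,0,0,0,0,0,0]}}

```text
t: 20.18
ee_pos: [444.9, -143.4, 28.4]
tool_rot: [-3.142, -0.0, -3.061]
ft_force: [-4.2, 0.9, 11.3]
width: 12.5
```

Request:
{"fn": "carry_out", "kwargs": {"rows": [0,0,0,0,0,0,0,0,0,0,0,0,0,0,0,0,0,0,0,0,0,0,0,0], "grip": 0.45}}

```text
t: 20.68
ee_pos: [445.1, -143.4, 28.3]
tool_rot: [-3.142, -0.0, -3.061]
ft_force: [0.9, -0.1, 0.8]
width: 38.4
```

Request:
{"fn": "carry_out", "kwargs": {"rows": [0,0,0.01,0,0,0,0.02,0,0,0,0.03,0,0,0,0.04,0,-0.005,0.02,0.04,0,-0.005,0.03,0.03,0,-0.005,0.04,0.02,0,0,0.04,0,0,0,0.04,0,0,0,0.04,0,0,0,0.04,0,0,0,0.04,0,0,0,0.04,0,0,0,0,0,0,0,0,0,0]}}

```text
t: 21.93
ee_pos: [430.4, 183.3, 213.6]
tool_rot: [3.141, 0.0, -3.058]
ft_force: [-1.0, -0.7, 0.3]
width: 38.6
```

```bash
python3 - <<'E'
from h import *
d=cap('top','tend.png');s=cap('side','send.png')
a=d['image'][:,:,::-1];b=s['image'][:,:,::-1]
cv2.imwrite('pics/g11.png',np.hstack([cv2.resize(a[170:345,230:465],(537,400),interpolation=cv2.INTER_CUBIC)[:,137:],cv2.resize(b[140:315,250:425],(400,400),interpolation=cv2.INTER_CUBIC)]))
cv2.imwrite('pics/g12.png',cv2.resize(a[220:345,340:465],(500,500),interpolation=cv2.INTER_CUBIC))
E
```

```text
(no output)
```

View pics/g11.png

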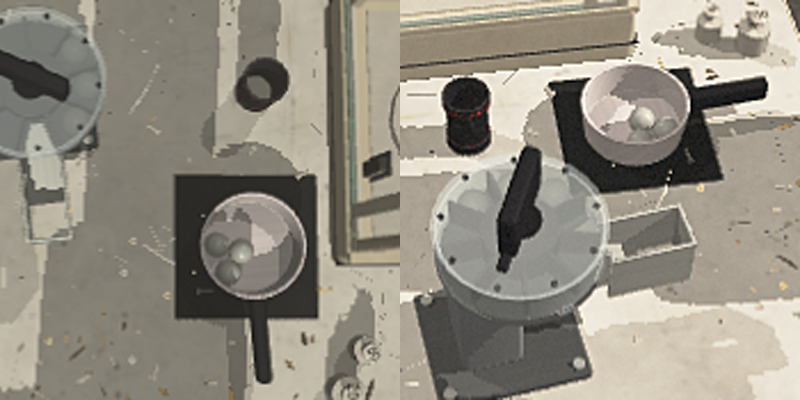

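View pics/g12.png

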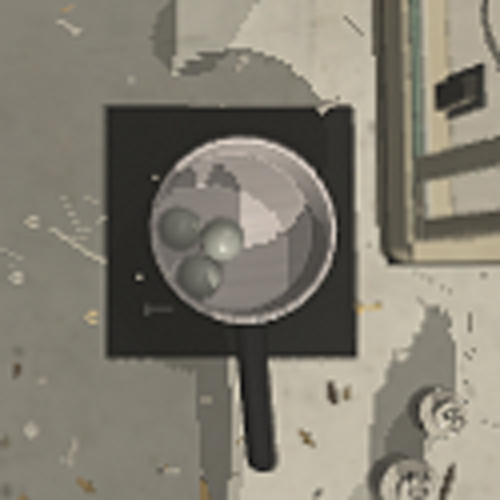

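```bash
python3 - <<'E'
from h import *
d=cap('top')
print(plane(d,[[400.5,277.5]],39),plane(d,[[340+231.5/4-.3,220+231/4-.3]],3))
robot.hand_in()
E
```

```text
[[ 541.99871568 -134.41013265   39.        ]] [[ 543.0898835  -133.91376836    3.        ]]
the job is handed in; nothing more can be done
```

I stood the dish under the spout and let go of it. I then turned the paddle clockwise by three clicks, checking after each one, and three balls dropped into the dish. After that I moved the dish to the mat, let go, drew the arm back and handed the job in at about 22 s.

- **Dish position:** the last pictures put the dish centre about 1 mm from the mat's centre along each edge, standing flat.
- **Balls:** all three balls lie in the dish, and I saw none outside it. I did not count the other three balls in the wheel one by one.
- **Paddle:** the pointer stands at the third dot. I judged this by eye and from the tool's turn of 2.09 rad; I did not measure the paddle's own angle.
- **Bystanders:** the lens tube stands where it did. The blue canister was outside the last crops I viewed, but the arm never went near it.

No check failed or disagreed beyond the few millimetres expected from the camera calibration.

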